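Check the air tank with the push-on pressure gauge

ROBOT

A 6-joint arm with a two-finger parallel gripper is mounted at the origin on the work surface. World frame = base frame: x ahead of the robot, y to its left, z up, the work surface at z = 0. Lengths are in m, angles in rad, forces in N, time in s.
With the tool pointing down it reaches from about 0.35 to 0.775 m from the base axis. Payload 5.5 kg.
Tool frame: the origin (TCP) lies at the very end of the fingers, on their centre line; the grasp point (between the pads) lies 19 mm behind it; z points along the fingers, y is the line along which they close (so a half turn about z gives the same grasp; the last joint's range is limited). The gripper opens to 85 mm and grips with 20 to 120 N. Pads are 22 mm wide; open, the fingers measure 114 mm over their backs; the gripper's body (76 mm by 85 mm) begins 54 mm behind the grasp point. The pads swing forward as they close: fully open they stand 13 mm farther back than shut.
Start: joints at [1.005, 0.313, 0.046, 1.304, 0, 1.431], TCP at [0.238, 0.524, 0.231] pointing down, gripper open.
Joint ranges: [-2.76, 2.76], [-0.86, 1.69], [-1.03, 1.26], [-2.2, 2.34], [-1.47, 1.5], [-3.14, 3.14]. Speed limits (rad/s): [2.57, 2.57, 3.14, 3.14, 3.14, 3.14].

INTERFACE

Orientations are given as a unit quaternion [w, x, y, z].
In Python, from workcell import env, imaging, ticket gives the robot as it stands. The module is installed in compiled form; this text tells all that it offers.
- The arm moves only by the tool apply_moves, never from a script. Its argument "rows" is a list of rows, each an object with "xyz": the shift along the tool's x, y, z in mm, a list of three; "turn": the turn, a rotation vector about the tool's x, y, z in rad, a list of three; "grip": the opening, from 0 (shut) to 1 (fully open). A call has 1 to 12 rows; each row is the pose to reach, as a shift and turn from the pose commanded when the call began, along the tool's axes at that moment; what a row does not reach only later rows make up. A row lasts 1/12 s, in which the tool goes at most 41.7 mm and 7.16 degrees, less where a joint would pass 70% of its speed; a pose out of reach is approached as far as the arm can. A call with a gripper value outside its range is refused whole. The fingers move at their own pace and stop on an object; "force" is the grip in N (left out, the last holds). Time passes only in rows, so rows that repeat a pose let the fingers close. It gives the time, the measured TCP pose, the force, the opening and the grip force at its end, in the units of the state.
- env.get_state(): the state, without advancing time (a new reading comes with each control period).
- imaging.read_camera(name): name is "scene" or "top"; returns a dict with "color" (384x512x3 uint8, blue, green, red), "z_map" (384x512 float32, m along the optical axis (not along the pixel's ray), 0 where there is no reading), "camera_matrix" (3x3 intrinsics, pixels), "k1" (the pictures are not rectified: a ray, as slopes to the right and down, at radius r is drawn at 1 + k1 r^2 times it, then the intrinsics apply), "view" (4x4, takes a point from world to camera coordinates). Camera axes: x right, y down, z forward; pixel columns grow to the right and rows downward; lengths in m; the calibration is good to about 2 mm. A picture is of the moment at which its call begins.
- ticket.hand_in(): hands the job in; it is judged then, once.
The state is a dict: "clock": time; "joint_pos": joint angles; "qvel": joint speeds; "tau": joint torques, N m; "tcp_pos": TCP position; "orientation": TCP orientation; "wrist_force": force on the tool from outside, world axes, zero at the start; "ft_torque": the same for the moment, N m; "finger_gap": finger opening in m; "grip_force": force on a finger pad.
Only numpy, scipy, OpenCV 4.12 (cv2) and the standard library are available. Lean on these libraries where they do the work, as an engineer would, in place of code of your own. Each camera call takes 0.05 s, during which the arm holds its last target. There are 200 camera calls.

TASK

Take the pressure gauge out of its wooden rest by the black grip and press its chuck squarely down over the valve stem on the air tank until it is fully home on the stem, firmly but gently with about 20 N (more than 25 N hurts the valve), and hold it there for a second while the pressure pushes the rod out. Then stand the gauge back upright in the socket of its rest with the rod still out, let go, and leave the jar, spool, stud and rings around it where they are.

Things in the scene. Friction and masses are not known exactly. Their poses are not given: they have to be found in the camera images.
- gauge_grip (a point): centre of the gauge's black hand grip, the block to hold it by: 22 mm thick along the gauge's y, 32 mm along x, 44 mm tall (22 mm above and below this point). The gauge stands upright (z up). Below the grip, on the same axis, is a steel chuck; the gauge's barrel (18 mm thick) sticks out level along the gauge's +x, to 93 mm from the axis, 34 mm lower than this point, with the indicator rod in its end. Gauge mass about 0.2 kg
- gauge_mouth (a point): centre of the chuck's open mouth, the lowest face of the gauge, 70 mm straight below gauge_grip. The mouth flares: 30 mm across outside, about 23 mm inside, narrowing within 5 mm to a bore of about 15 mm; the stem is fully home when its rim meets the bottom of the bore, 20 mm above the mouth. A thin sprung plunger hangs in the bore, its tip 5 mm above the mouth; being pushed up by the valve's core it drives the rod out
- rod (a joint): how far the white indicator rod sticks out of the barrel's end (m): 0 at the start. It moves 2 mm for each mm of the plunger, which resists with 6.5 N of friction plus 0.5 N/mm, so it comes out 5 to 26 mm depending on the unknown pressure, stops by itself, and stays out by friction when the gauge is taken off
- tank: grey steel air tank lying on two feet on a grey stone slab (30 mm thick, under all the things here), 96 mm thick, 210 mm long along its y, fixed; origin under its middle, crown 108 mm higher. The valve boss is 38 mm toward its +y; a lower brass relief plug, 30 mm toward -y, is not the valve
- valve_boss (a point): centre of the top of the steel valve boss (32 mm across, 114 mm above the tank's origin). The brass valve stem, 12 mm thick and hollow, stands upright from this point; its rim is 30 to 50 mm above it, differently each time and not measured. In the rim is the pin of the valve core, pushed up by the tank's pressure with 8 to 13 N (unknown) and free to give 20 mm
- stem (a joint): how far the stem has been pushed down into its rubber mount (m): 0 when free, 5 N per mm, at most 8 mm; it moves only when the chuck is fully home and pressing on the stem's rim
- rest: dark wooden rest for the gauge, 84 x 84 x 34 mm, fixed on the slab; origin under its centre. In its top is a round socket 34 mm wide and 20 mm deep (floor 14 mm above the origin); the chuck stands in it
- rest_hole0 (a point): centre of the socket's mouth, in the top of the rest, 34 mm above its origin
- jar_c (a point): squat amber glass jar with a black cap, 56 mm across, 70 mm tall, beside the tank; point at its centre
- ring_a_c (a point): small brass ring, 28 mm across, 6 mm high, near the rest; point at its centre
- ring_b_c (a point): small brass ring, 28 mm across, 6 mm high, near the rest; point at its centre
- stud_c (a point): small brass stud, 28 mm across, 30 mm tall, near the rest; point half-way up
- spool_c (a point): small wooden spool, 44 mm across, 50 mm tall, at the near edge of the slab; point half-way up

How it is judged:
On the way, in this order (a step that is already met when the one before it is completed fails the run):
1. the gauge is lifted clear of its rest, rod still in (z of gauge_mouth in the frame of rest above 0.04 m and value of joint rod below 0.002 m), for 0.05 s.
2. the chuck is fully home on the valve stem (stem pressed at least 0.6 mm into its mount), upright within 0.1 rad and within 3 mm of the valve's axis, rod out, held half a second (value of joint stem above 0.0006 m and value of joint rod above 0.004 m and horizontal distance between gauge_mouth and valve_boss below 0.003 m and angle between gauge_mouth's own z axis and vertical below 0.1 rad), for 0.5 s.
At the end, for the whole second after the job is handed in: the gauge stands upright (within 0.1 rad) on the floor of its rest's socket (mouth within 3 mm of the floor and 4 mm of its axis), released, with the rod still at least 4 mm out, and the valve stem is free (horizontal distance between gauge_mouth and rest_hole0 below 0.004 m and z of gauge_mouth in the frame of rest below 0.017 m and angle between gauge_mouth's own z axis and vertical below 0.1 rad and value of joint rod above 0.004 m and value of joint stem below 0.0005 m); the robot touches nothing.
It fails at once if more than 25 N between gauge and tank or its valve (contact force between gauge and tank above 25 N).
It fails at once if the robot pushes the valve or tank itself with more than 5 N (contact force between any of the fingers, the arm and tank above 5 N).
It fails at once if a bystander is moved by more than 30 mm (distance of any of jar_c, ring_a_c, ring_b_c, stud_c, spool_c from where it was at the start of the episode above 0.03 m).
It also fails if it takes over 69 s, if anything falls off the work surface, if the arm or the gripper's body presses on something with over 40 N, if the wrist force passes 120 N, or if a joint passes its speed limit or range.

## Working session

There is one attempt and no reset: what is moved stays moved. The work goes in short steps, Python scripts to look and compute and a tool call to move; the robot and the scene stay as the last step left them, time stands still between calls to the robot, and variables do not carry over. Pictures are saved under pics/ and viewed, at most 10 in all, crops included, and the job is handed in when it is done.

Besides the shell and the picture viewer there is one more tool, called after "Emit:" as name([rows], argument=value, ...), one row to a line, values as JSON. apply_moves: Moves the arm, as the interface text tells. Its arguments: {"type":"object","properties":{"rows":{"type":"array"},"force":{"type":"number"}},"required":["rows"]}

```bash
mkdir -p pics
cat > h.py <<'E'
import numpy as np, cv2
from workcell import env, imaging, ticket
def look(n):
    d=imaging.read_camera(n); np.savez(f'{n}.npz',**d); return d
def cloud(d):
    K=d['camera_matrix'];h,w=d['z_map'].shape
    v,u=np.mgrid[:h,:w].astype(float)
    x=(u-K[0,2])/K[0,0];y=(v-K[1,2])/K[1,1];X,Y=x.copy(),y.copy()
    for _ in range(10):
        f=1+d['k1']*(X*X+Y*Y);X=x/f;Y=y/f
    z=d['z_map'];P=np.stack([X*z,Y*z,z,np.ones_like(z)],-1)
    return (P@np.linalg.inv(d['view']).T)[...,:3]
E
python3 - <<'E'
from h import *
print(env.get_state())
for n in('scene','top'):
    d=look(n);cv2.imwrite(f'pics/{n}0.png',cv2.resize(d['color'],(800,600)))
    print(n,d['camera_matrix'],d['k1'],d['view'])
E
```

```text
{'clock': 0.0, 'joint_pos': array([1.00542487e+00, 3.13992937e-01, 4.49892149e-02, 1.30359717e+00,
       1.07815441e-05, 1.43120112e+00]), 'qvel': array([ 0.00040734, -0.0015713 ,  0.00034775,  0.00031697, -0.00040592,
        0.00044776]), 'tau': array([-1.64059045e-03, -4.80637872e+01,  2.98527592e+01,  1.95406924e-02,
       -3.73120167e-05,  1.04773662e-05]), 'tcp_pos': array([0.23722148, 0.52323158, 0.2304173 ]), 'orientation': array([-3.16553801e-04,  2.11283621e-01,  9.77424379e-01, -8.44947324e-04]), 'wrist_force': array([0.31808252, 0.20608854, 1.27665075]), 'ft_torque': array([-0.06450521,  0.01442393, -0.01423066]), 'grip_force': 0.0, 'finger_gap': 0.08576974918234011}
scene [[478.24227014   0.         256.84118293]
 [  0.         478.24227014 186.96080514]
 [  0.           0.           1.        ]] -0.045758463583396906 [[ 0.88273364  0.46978714  0.0090208  -0.48500346]
 [ 0.2980864  -0.54505973 -0.78361622 -0.06047661]
 [-0.36321595  0.69441337 -0.62117972  1.15651295]
 [ 0.          0.          0.          1.        ]]
top [[384.57927777   0.         255.83008882]
 [  0.         384.57927777 189.65286885]
 [  0.           0.           1.        ]] -0.06672820228570063 [[-0.00631252 -0.99994768  0.00804878 -0.00477414]
 [-0.99393459  0.00539043 -0.10984068  0.53396717]
 [ 0.10979155 -0.00869334 -0.99391662  0.81945127]
 [ 0.          0.          0.          1.        ]]
```

View pics/scene0.png

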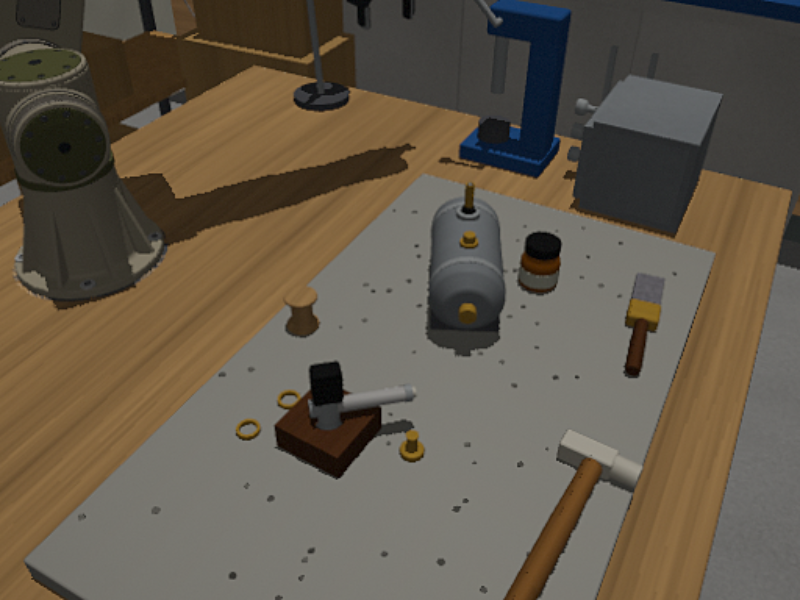

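View pics/top0.png

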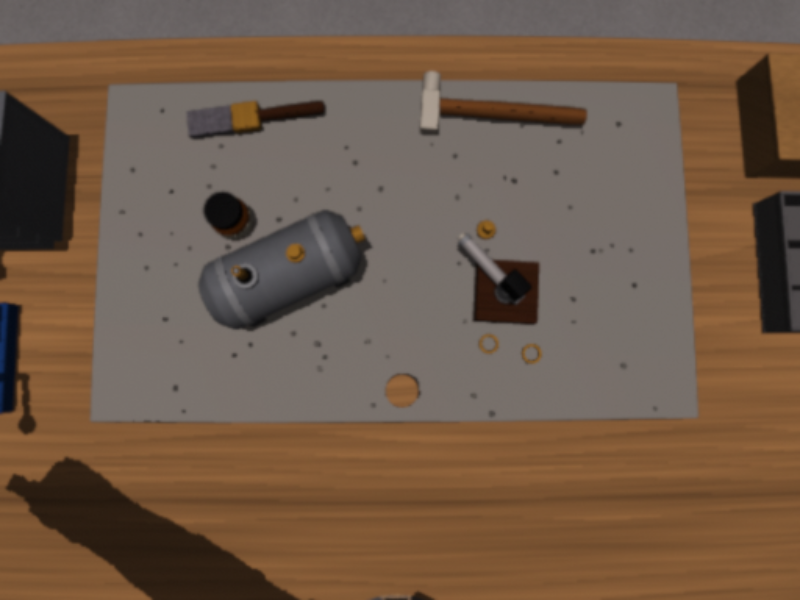

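The scene view shows the gauge grip at (325,383), the barrel running to (412,393), the rest at (328,430) and the valve stem at (468,197). In the top view the grip is at (515,285), the rest spans (475-538, 260-323), and the boss is at (242,275).

Run:
```python
from h import *
for n in('scene','top'):
    d=dict(np.load(n+'.npz'));C=cloud(d);c=d['color'].astype(int);b,g,r=c[...,0],c[...,1],c[...,2]
    h=C[...,2]; s=0.64
    def box(x0,x1,y0,y1):
        m=np.zeros(h.shape,bool);m[int(y0*s):int(y1*s),int(x0*s):int(x1*s)]=1;return m&(d['z_map']>0)
    def rep(name,m):
        P=C[m]; 
        if len(P)<3: print(n,name,len(P));return
        print(n,name,len(P),'mean',P.mean(0).round(4),'lo',np.percentile(P,3,0).round(4),'hi',np.percentile(P,97,0).round(4))
        return P
    bx={'scene':dict(g=(270,420,355,475),t=(425,510,180,330)),'top':dict(g=(450,545,225,330),t=(195,370,205,330))}[n]
    print('slab',np.median(h[box(*((150,250,480,560) if n=='scene' else (400,450,330,370)))]))
    G=box(*bx['g']);
    P=rep('griptop',G&(h>.143)&(r<70))
    if P is not None:
        print(cv2.minAreaRect((P[:,:2]*1000).astype(np.float32)))
    P=rep('barrel',G&(r>90)&(h>.085)&(h<.13)&(abs(r-b)<40))
    if P is not None:
        vx,vy,x0,y0=cv2.fitLine(P[:,:2].astype(np.float32),cv2.DIST_HUBER,0,.01,.01).ravel();print('line',vx,vy,x0,y0,np.degrees(np.arctan2(vy,vx)))
    P=rep('resttop',G&(h>.058)&(h<.07)&(r-b>10))
    if P is not None: print(cv2.minAreaRect((P[:,:2]*1000).astype(np.float32)))
    T=box(*bx['t'])
    print('hmax',h[T].max())
    rep('boss',T&(h>.1405)&(h<.148)&(abs(r-b)<25))
    rep('stem',T&(h>.155))
    P=C[T&(h>.125)&(h<.141)]
    rep('tanktop',T&(h>.130)&(h<.1405))
    rep('plug',T&(h>.12)&(r-b>50)&(h<.153))
```

```text
slab 0.029384099001481145
scene griptop 0
scene barrel 281 mean [ 0.5796 -0.1207  0.0882] lo [ 0.5255 -0.1628  0.0852] hi [ 0.6099 -0.0937  0.0904]
line 0.7507213 0.66061914 0.5885586 -0.11374797 41.347107
scene resttop 1226 mean [ 0.5487 -0.1684  0.0633] lo [ 0.499 -0.197  0.059] hi [ 0.6273 -0.1256  0.0657]
((565.2883911132812, -157.11265563964844), (86.95958709716797, 138.5397491455078), 83.93553924560547)
hmax 0.18513612135148005
scene boss 81 mean [0.5547 0.1722 0.1432] lo [0.5367 0.0981 0.1407] hi [0.5843 0.1925 0.1476]
scene stem 84 mean [0.551  0.1803 0.1719] lo [0.5446 0.1765 0.157 ] hi [0.556  0.1863 0.1845]
scene tanktop 1047 mean [0.5749 0.1274 0.1348] lo [0.5232 0.0656 0.1303] hi [0.6166 0.2173 0.1394]
scene plug 64 mean [0.5802 0.1188 0.1457] lo [0.5696 0.1112 0.1386] hi [0.5889 0.1289 0.1526]
slab 0.02982862101628292
top griptop 0
top barrel 227 mean [ 0.5788 -0.1168  0.0873] lo [ 0.5513 -0.1411  0.0852] hi [ 0.6078 -0.0909  0.0899]
line 0.7485389 0.6630908 0.5788361 -0.11682764 41.536026
top resttop 1084 mean [ 0.5339 -0.154   0.0636] lo [ 0.4969 -0.1942  0.0607] hi [ 0.5784 -0.1123  0.0662]
((562.0889282226562, -155.36727905273438), (85.05382537841797, 131.9658203125), 86.32245635986328)
hmax 0.18751816143279465
top boss 136 mean [0.5475 0.1799 0.1439] lo [0.535  0.168  0.1407] hi [0.5641 0.2008 0.1472]
top stem 65 mean [0.5481 0.1823 0.1777] lo [0.5434 0.1779 0.1583] hi [0.5539 0.189  0.1874]
top tanktop 2085 mean [0.5643 0.1472 0.135 ] lo [0.5169 0.0703 0.1303] hi [0.6127 0.2292 0.1393]
top plug 111 mean [0.5764 0.1221 0.1452] lo [0.5673 0.1132 0.1372] hi [0.5877 0.1326 0.1526]
```

Run:
```python
from h import *
for n in('scene','top'):
    d=dict(np.load(n+'.npz'));C=cloud(d);c=d['color'].astype(int);b,g,r=c[...,0],c[...,1],c[...,2]
    h=C[...,2]; X,Y=C[...,0],C[...,1]
    m=(abs(X-.535)<.05)&(abs(Y+.15)<.05)&(h>.133)&(h<.140)
    P=C[m];print(n,'grip',len(P),P.mean(0).round(4),cv2.minAreaRect((P[:,:2]*1000).astype(np.float32)))
    m=(abs(X-.535)<.06)&(abs(Y+.15)<.06)&(h>.062)&(h<.0665)&(r-b>8)
    P=C[m];print('rest',len(P),cv2.minAreaRect((P[:,:2]*1000).astype(np.float32)),P[:,:2].min(0),P[:,:2].max(0), np.percentile(P,[1,99],0)[:,:2].round(4))
    m=(abs(X-.55)<.03)&(abs(Y-.18)<.03)
    for lo,hi in((.150,.158),(.158,.168),(.168,.178),(.178,.183),(.183,.19)):
        P=C[m&(h>lo)&(h<hi)]; 
        if len(P): print('stem',lo,len(P),P.mean(0).round(4),P.min(0).round(4),P.max(0).round(4))
    P=C[m&(h>.1425)&(h<.146)&(np.hypot(X-.549,Y-.181)<.018)]; print('boss',len(P),cv2.minEnclosingCircle((P[:,:2]*1000).astype(np.float32)),P.mean(0))
    P=C[(abs(X-.578)<.02)&(abs(Y-.12)<.02)&(h>.143)];print('plug',P.mean(0),P.max(0))
    # tank axis by crown
    P=C[(h>.12)&(h<.142)&(np.hypot(X-.549,Y-.181)>.025)&(np.hypot(X-.578,Y-.12)>.02)&(abs(X-.563)<.08)&(abs(Y-.15)<.14)&(abs(r-b)<40)]
    print('tank',len(P),cv2.fitLine(P[:,:2].astype(np.float32),cv2.DIST_HUBER,0,.01,.01).ravel())
a=dict(np.load('scene.npz'))['color'];t=dict(np.load('top.npz'))['color']
A=cv2.resize(a[215:310,170:280],None,fx=5,fy=5);B=cv2.resize(a[110:170,265:335],None,fx=4,fy=4)
o=np.zeros((500,800,3),np.uint8);o[:475,:550]=A;o[:240,550:800]=B[:,:250]
B=cv2.resize(t[160:200,135:185],None,fx=5,fy=5);o[250:450,550:800]=B
cv2.imwrite('pics/c1.png',o)
```

```text
scene grip 188 [ 0.5404 -0.1551  0.1355] ((539.7529296875, -154.06040954589844), (31.28272819519043, 23.294729232788086), 43.49613952636719)
rest 1029 ((539.0322875976562, -154.8788604736328), (84.92713165283203, 85.63054656982422), 86.32051849365234) [ 0.49610956 -0.19962179] [ 0.58412261 -0.11231955] [[ 0.497  -0.1977]
 [ 0.582  -0.1176]]
stem 0.15 22 [0.5519 0.1797 0.153 ] [0.5445 0.1751 0.15  ] [0.5567 0.1843 0.1572]
stem 0.158 27 [0.5512 0.1791 0.1629] [0.5446 0.1753 0.1583] [0.5567 0.1832 0.1677]
stem 0.168 25 [0.5512 0.1797 0.1728] [0.5439 0.175  0.1682] [0.5555 0.1873 0.1772]
stem 0.178 17 [0.5507 0.1811 0.1805] [0.5446 0.1766 0.1784] [0.5559 0.1867 0.1827]
stem 0.183 11 [0.5498 0.1826 0.184 ] [0.5455 0.1768 0.183 ] [0.5556 0.1892 0.1851]
boss 38 ((551.1766967773438, 180.78036499023438), 14.855640411376953) [0.55144831 0.17647805 0.14382339]
plug [0.57947694 0.11965146 0.14963534] [0.58946688 0.12973631 0.15422451]
tank 1523 [ 0.48362878 -0.8752732   0.5746651   0.12513636]
top grip 170 [ 0.5386 -0.153   0.1356] ((539.0975952148438, -153.19903564453125), (31.538259506225586, 
[... 190 characters left out ...]
92855 ] [[ 0.4965 -0.1961]
 [ 0.5801 -0.1116]]
stem 0.15 21 [0.5467 0.1799 0.1526] [0.5415 0.1767 0.15  ] [0.555  0.1858 0.1563]
stem 0.158 10 [0.5474 0.1797 0.1627] [0.5434 0.178  0.1584] [0.5533 0.1825 0.1678]
stem 0.168 10 [0.5471 0.1802 0.174 ] [0.5427 0.1772 0.1705] [0.553  0.185  0.1776]
stem 0.178 19 [0.5484 0.1835 0.1807] [0.5434 0.1779 0.1783] [0.5541 0.1896 0.1827]
stem 0.183 24 [0.5487 0.1837 0.185 ] [0.5443 0.1783 0.1836] [0.5539 0.1892 0.1875]
boss 86 ((548.6412963867188, 183.45338439941406), 15.640913009643555) [0.54702053 0.18182116 0.14409741]
plug [0.57669802 0.12226856 0.15018489] [0.58539933 0.13291211 0.15388813]
tank 2747 [ 0.42220107 -0.9065022   0.5633698   0.14594501]
```

View pics/c1.png

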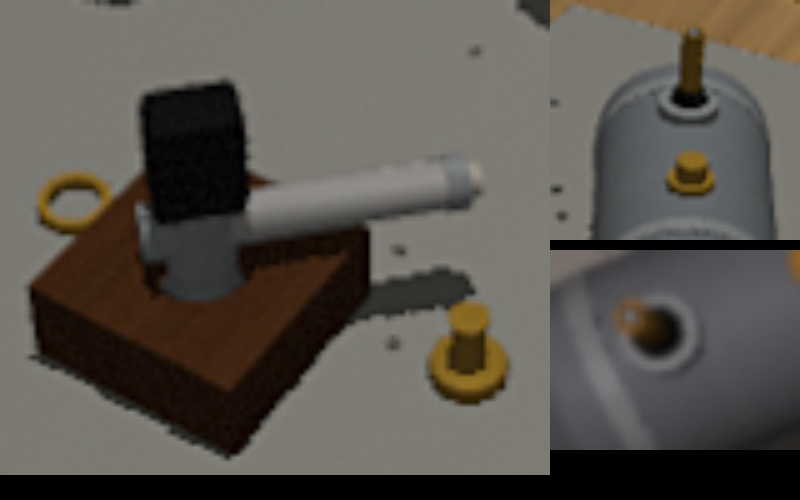

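The enlarged crop shows the grip top face around (190,100), the stud at (468,350), and the stem upright with its rim at (690,32) in the inset. Between the two cameras the grip-to-stem shift agrees within 0.5 mm: about (10, 337) mm.

```bash
cat >> h.py <<'E'
from scipy.spatial.transform import Rotation as R
def rel(xyz,yaw_y=131.5):
    s=env.get_state();q=s['orientation'];r=R.from_quat([q[1],q[2],q[3],q[0]])
    a=np.radians(yaw_y);y=np.array([np.cos(a),np.sin(a),0]);z=np.array([0,0,-1.]);x=np.cross(y,z)
    T=R.from_matrix(np.stack([x,y,z],1))
    d=r.inv().apply(np.array(xyz)-s['tcp_pos'])*1000
    t=(r.inv()*T).as_rotvec()
    print('t',round(s['clock'],2),'tcp',s['tcp_pos'].round(4),'F',s['wrist_force'].round(2),'gap',round(s['finger_gap'],4),'gf',round(s['grip_force'],1),'j',s['joint_pos'].round(2))
    print('shift',d.round(2),'turn',t.round(4))
E
python3 -c "
from h import *
rel([.5394,-.1536,.21])"
```

```text
t 0.1 tcp [0.2372 0.5232 0.2305] F [ 0.45  1.16 -0.55] gap 0.0853 gf 0.0 j [1.01 0.31 0.05 1.3  0.   1.43]
shift [-554.74 -491.59   21.17] turn [-0.0014 -0.0012 -1.1501]
```

Emit:
apply_moves([
  {"xyz": [-555,-492,21],"turn": [-0.001,-0.001,-1.15],"grip": 1},
  {"xyz": [-555,-492,21],"turn": [-0.001,-0.001,-1.15],"grip": 1},
  {"xyz": [-555,-492,21],"turn": [-0.001,-0.001,-1.15],"grip": 1},
  {"xyz": [-555,-492,21],"turn": [-0.001,-0.001,-1.15],"grip": 1},
  {"xyz": [-555,-492,21],"turn": [-0.001,-0.001,-1.15],"grip": 1},
  {"xyz": [-555,-492,21],"turn": [-0.001,-0.001,-1.15],"grip": 1},
  {"xyz": [-555,-492,21],"turn": [-0.001,-0.001,-1.15],"grip": 1},
  {"xyz": [-555,-492,21],"turn": [-0.001,-0.001,-1.15],"grip": 1},
  {"xyz": [-555,-492,21],"turn": [-0.001,-0.001,-1.15],"grip": 1},
  {"xyz": [-555,-492,21],"turn": [-0.001,-0.001,-1.15],"grip": 1},
  {"xyz": [-555,-492,21],"turn": [-0.001,-0.001,-1.15],"grip": 1},
  {"xyz": [-555,-492,21],"turn": [-0.001,-0.001,-1.15],"grip": 1},
])

```text
clock: 1.1
tcp_pos: [0.4217, 0.1124, 0.2185]
orientation: [0.001, -0.356, 0.935, 0.0]
wrist_force: [1.1, 0.5, -0.1]
finger_gap: 0.0853
grip_force: 0.0
```

```bash
python3 -c "
from h import *
rel([.5394,-.1536,.21])"
```

```text
t 1.1 tcp [0.4217 0.1124 0.2185] F [ 1.14  0.52 -0.12] gap 0.0853 gf 0.0 j [ 0.08  0.05 -0.31  1.21  0.   -0.65]
shift [  89.06 -276.93    8.28] turn [0.0005 0.0014 0.0032]
```

Emit:
apply_moves([
  {"xyz": [88,-274,8],"turn": [0,0.001,0],"grip": 1},
  {"xyz": [88,-274,8],"turn": [0,0.001,0],"grip": 1},
  {"xyz": [88,-274,8],"turn": [0,0.001,0],"grip": 1},
  {"xyz": [88,-274,8],"turn": [0,0.001,0],"grip": 1},
  {"xyz": [88,-274,8],"turn": [0,0.001,0],"grip": 1},
  {"xyz": [88,-274,8],"turn": [0,0.001,0],"grip": 1},
  {"xyz": [88,-274,8],"turn": [0,0.001,0],"grip": 1},
  {"xyz": [88,-274,8],"turn": [0,0.001,0],"grip": 1},
  {"xyz": [88,-274,8],"turn": [0,0.001,0],"grip": 1},
  {"xyz": [88,-274,8],"turn": [0,0.001,0],"grip": 1},
])

```text
clock: 1.93
tcp_pos: [0.5366, -0.1491, 0.2098]
orientation: [-0.001, -0.354, 0.935, 0.001]
wrist_force: [0.6, 0.5, 0.5]
finger_gap: 0.0853
grip_force: 0.0
```

```bash
python3 -c "
from h import *
rel([.5394,-.1536,.097])"
```

```text
t 1.93 tcp [ 0.5366 -0.1491  0.2098] F [0.55 0.48 0.47] gap 0.0853 gf 0.0 j [-0.42  0.29 -0.04  1.24  0.   -1.14]
shift [  0.81  -5.48 112.77] turn [ 0.0024 -0.0002 -0.0007]
```

Emit:
apply_moves([
  {"xyz": [0.8,-5.5,0],"turn": [0.002,0,0],"grip": 1},
  {"xyz": [0.8,-5.5,30],"turn": [0.002,0,0],"grip": 1},
  {"xyz": [0.8,-5.5,60],"turn": [0.002,0,0],"grip": 1},
  {"xyz": [0.8,-5.5,90],"turn": [0.002,0,0],"grip": 1},
  {"xyz": [0.8,-5.5,108],"turn": [0.002,0,0],"grip": 1},
  {"xyz": [0.8,-5.5,113],"turn": [0.002,0,0],"grip": 1},
  {"xyz": [0.8,-5.5,113],"turn": [0.002,0,0],"grip": 1},
  {"xyz": [0.8,-5.5,113],"turn": [0.002,0,0],"grip": 1},
])

```text
clock: 2.6
tcp_pos: [0.5409, -0.1535, 0.0986]
orientation: [0.001, -0.355, 0.935, -0.001]
wrist_force: [0.9, 0.2, -0.2]
finger_gap: 0.0856
grip_force: 0.0
```

Run:
```python
from h import *
rel([.5394,-.1536,.097])
a=look('scene')['color'];cv2.imwrite('pics/c2.png',cv2.resize(a[180:310,150:310],None,fx=4.6,fy=4.6))
```

```text
t 2.6 tcp [ 0.5409 -0.1535  0.0986] F [ 0.89  0.15 -0.17] gap 0.0856 gf 0.0 j [-0.42  0.36 -0.22  0.98 -0.   -1.14]
shift [1.2  0.95 1.62] turn [-0.0028  0.0009  0.0012]
```

View pics/c2.png

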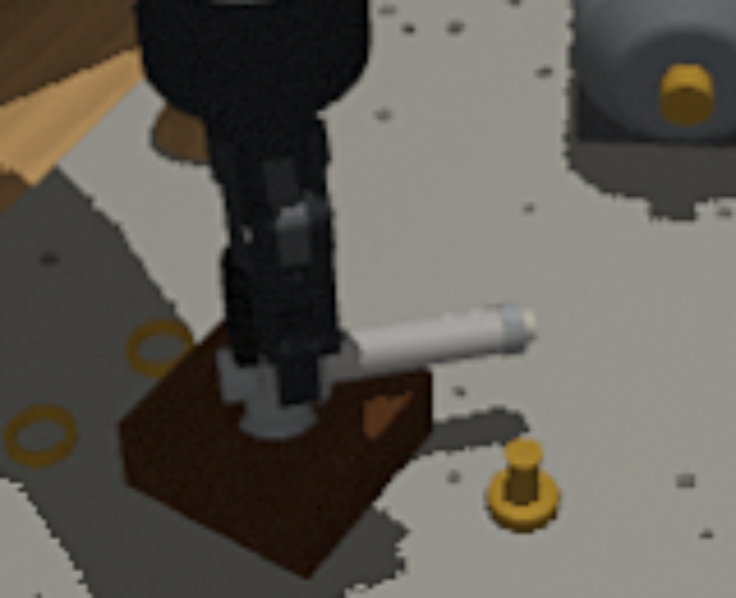

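The open fingers straddle the grip, with the near fingertip at (298,390) just in front of the chuck. Nothing else is touched, so I'm closing.

Emit:
apply_moves([
  {"xyz": [1.2,0.9,1],"turn": [-0.002,0.001,0.001],"grip": 1},
  {"xyz": [1.2,0.9,1],"turn": [-0.002,0.001,0.001],"grip": 0.6},
  {"xyz": [1.2,0.9,1],"turn": [-0.002,0.001,0.001],"grip": 0.3},
  {"xyz": [1.2,0.9,1],"turn": [-0.002,0.001,0.001],"grip": 0},
  {"xyz": [1.2,0.9,1],"turn": [-0.002,0.001,0.001],"grip": 0},
  {"xyz": [1.2,0.9,1],"turn": [-0.002,0.001,0.001],"grip": 0},
  {"xyz": [1.2,0.9,1],"turn": [-0.002,0.001,0.001],"grip": 0},
  {"xyz": [1.2,0.9,1],"turn": [-0.002,0.001,0.001],"grip": 0},
  {"xyz": [1.2,0.9,1],"turn": [-0.002,0.001,0.001],"grip": 0},
  {"xyz": [1.2,0.9,1],"turn": [-0.002,0.001,0.001],"grip": 0},
], force=80)

```text
clock: 3.48
tcp_pos: [0.539, -0.1543, 0.0967]
orientation: [-0.0, -0.354, 0.935, -0.0]
wrist_force: [-0.6, -0.6, 2.2]
finger_gap: 0.021
grip_force: 78.0
```

Run:
```python
from h import *
rel([.5394,-.1536,.097])
```

```text
t 3.48 tcp [ 0.539  -0.1543  0.0967] F [-0.62 -0.58  2.19] gap 0.021 gf 78.0 j [-0.42  0.36 -0.23  0.98 -0.   -1.14]
shift [-0.76  0.27 -0.3 ] turn [-0.     -0.0006 -0.0012]
```

Emit:
apply_moves([
  {"xyz": [0,0,-10],"turn": [0,0,0],"grip": 0},
  {"xyz": [0,0,-25],"turn": [0,0,0],"grip": 0},
  {"xyz": [0,0,-50],"turn": [0,0,0],"grip": 0},
  {"xyz": [0,0,-80],"turn": [0,0,0],"grip": 0},
  {"xyz": [0,0,-110],"turn": [0,0,0],"grip": 0},
  {"xyz": [0,0,-140],"turn": [0,0,0],"grip": 0},
  {"xyz": [0,0,-162],"turn": [0,0,0],"grip": 0},
  {"xyz": [0,0,-172],"turn": [0,0,0],"grip": 0},
  {"xyz": [0,0,-172],"turn": [0,0,0],"grip": 0},
  {"xyz": [0,0,-172],"turn": [0,0,0],"grip": 0},
])

```text
clock: 4.32
tcp_pos: [0.5389, -0.1541, 0.2679]
orientation: [-0.0, -0.354, 0.935, 0.0]
wrist_force: [0.6, 0.3, -2.5]
finger_gap: 0.021
grip_force: 78.4
```

Run:
```python
from h import *
rel([.549,.1828,.268])
```

```text
t 4.32 tcp [ 0.5389 -0.1541  0.2679] F [ 0.61  0.28 -2.46] gap 0.021 gf 78.4 j [-0.42  0.28  0.09  1.38 -0.   -1.14]
shift [-2.305e+02  2.459e+02 -1.000e-01] turn [ 0.0007 -0.0007 -0.0011]
```

Emit:
apply_moves([
  {"xyz": [-20,22,0],"turn": [0,0,0],"grip": 0},
  {"xyz": [-45,48,0],"turn": [0,0,0],"grip": 0},
  {"xyz": [-72,77,0],"turn": [0,0,0],"grip": 0},
  {"xyz": [-100,107,0],"turn": [0,0,0],"grip": 0},
  {"xyz": [-128,137,0],"turn": [0,0,0],"grip": 0},
  {"xyz": [-156,166,0],"turn": [0,0,0],"grip": 0},
  {"xyz": [-183,195,0],"turn": [0,0,0],"grip": 0},
  {"xyz": [-205,219,0],"turn": [0,0,0],"grip": 0},
  {"xyz": [-222,237,0],"turn": [0,0,0],"grip": 0},
  {"xyz": [-230.5,246,0],"turn": [0,0,-0.001],"grip": 0},
  {"xyz": [-230.5,246,0],"turn": [0,0,-0.001],"grip": 0},
  {"xyz": [-230.5,246,0],"turn": [0,0,-0.001],"grip": 0},
])

```text
clock: 5.32
tcp_pos: [0.5482, 0.1827, 0.2665]
orientation: [-0.002, -0.355, 0.935, 0.0]
wrist_force: [0.4, 0.1, -2.0]
finger_gap: 0.0211
grip_force: 78.7
```

Run:
```python
from h import *
rel([.549,.1828,.268])
a=look('scene')['color'];t=look('top')['color']
o=np.zeros((600,800,3),np.uint8)
o[:,:480]=cv2.resize(a[70:190,250:346],(480,600))
o[:320,480:]=cv2.resize(t[130:220,115:205],(320,320))
cv2.imwrite('pics/c3.png',o)
```

```text
t 5.32 tcp [0.5482 0.1827 0.2665] F [ 0.39  0.08 -2.03] gap 0.0211 gf 78.7 j [ 0.18  0.32  0.14  1.39 -0.   -0.54]
shift [-0.61 -0.47 -1.46] turn [ 0.0015 -0.0038  0.0011]
```

View pics/c3.png

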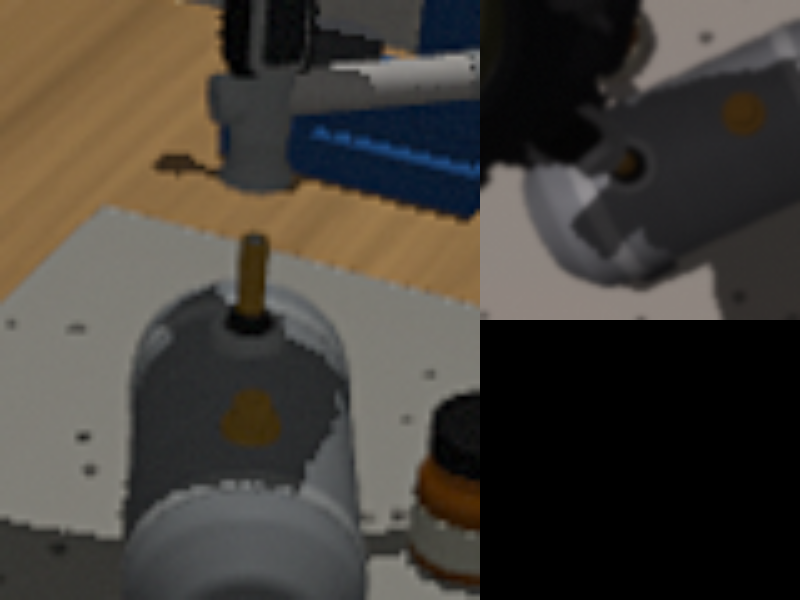

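The mouth centre at (259,180) lines up with the stem's lean, which runs from (248,320) to (255,240). Next I check the depth direction with circle fits.

Run:
```python
from h import *
from scipy.optimize import least_squares
d=dict(np.load('scene.npz'));C=cloud(d);h=C[...,2];X,Y=C[...,0],C[...,1]
def fit(lo,hi,r0,c0,rr=None):
    m=(h>lo)&(h<hi)&(np.hypot(X-c0[0],Y-c0[1])<.022);P=C[m]
    f=lambda p:np.hypot(P[:,0]-p[0],P[:,1]-p[1])-(r0 if rr is None else p[2])
    s=least_squares(f,list(c0)+[r0],loss='soft_l1',f_scale=.0005)
    print(lo,hi,len(P),s.x.round(4),'rms',np.sqrt(np.mean(f(s.x)**2)).round(5),P.min(0).round(4),P.max(0).round(4))
for lo,hi in((.214,.219),(.219,.224),(.214,.226),(.226,.24)):
    fit(lo,hi,.015,(.549,.183)); fit(lo,hi,.015,(.549,.183),1)
fit(.15,.183,.006,(.549,.183));fit(.165,.183,.006,(.549,.183))
P=C[(np.hypot(X-.549,Y-.183)<.02)&(h>.15)&(h<.2)];print(P[:,2].max())
# tilt: barrel line in 3D
```

```text
0.214 0.219 48 [0.5486 0.1834 0.015 ] rms 0.00188 [0.5349 0.1639 0.214 ] [0.5627 0.1882 0.2189]
0.214 0.219 48 [0.5492 0.181  0.0131] rms 0.00171 [0.5349 0.1639 0.214 ] [0.5627 0.1882 0.2189]
0.219 0.224 33 [0.5472 0.1865 0.015 ] rms 0.00192 [0.5389 0.1674 0.2192] [0.5605 0.1835 0.2238]
0.219 0.224 33 [0.5484 0.1814 0.0106] rms 0.00156 [0.5389 0.1674 0.2192] [0.5605 0.1835 0.2238]
0.214 0.226 89 [0.5477 0.1853 0.015 ] rms 0.00231 [0.5349 0.1639 0.214 ] [0.5627 0.1882 0.2259]
0.214 0.226 89 [0.5489 0.1822 0.0124] rms 0.00211 [0.5349 0.1639 0.214 ] [0.5627 0.1882 0.2259]
0.226 0.24 73 [0.5468 0.1859 0.015 ] rms 0.00143 [0.5386 0.1678 0.2261] [0.5613 0.1829 0.2399]
0.226 0.24 73 [0.5482 0.1831 0.0123] rms 0.00132 [0.5386 0.1678 0.2261] [0.5613 0.1829 0.2399]
0.15 0.183 91 [0.5499 0.1838 0.006 ] rms 0.00133 [0.5432 0.1741 0.1501] [0.5566 0.188  0.1828]
0.165 0.183 49 [0.5498 0.1837 0.006 ] rms 0.0012 [0.5432 0.1763 0.1657] [0.5556 0.188  0.1828]
0.18556476670906674
```

Emit:
apply_moves([
  {"xyz": [-0.6,-0.7,0],"turn": [0.0015,-0.003,0.001],"grip": 0},
  {"xyz": [-0.6,-0.7,5],"turn": [0.0015,-0.003,0.001],"grip": 0},
  {"xyz": [-0.6,-0.7,12],"turn": [0.0015,-0.003,0.001],"grip": 0},
  {"xyz": [-0.6,-0.7,18],"turn": [0.0015,-0.003,0.001],"grip": 0},
  {"xyz": [-0.6,-0.7,20],"turn": [0.0015,-0.003,0.001],"grip": 0},
  {"xyz": [-0.6,-0.7,20],"turn": [0.0015,-0.003,0.001],"grip": 0},
  {"xyz": [-0.6,-0.7,20],"turn": [0.0015,-0.003,0.001],"grip": 0},
  {"xyz": [-0.6,-0.7,20],"turn": [0.0015,-0.003,0.001],"grip": 0},
])

```text
clock: 6.08
tcp_pos: [0.55, 0.1827, 0.2486]
orientation: [0.001, -0.354, 0.935, -0.0]
wrist_force: [-0.2, 0.2, -1.6]
finger_gap: 0.0213
grip_force: 78.7
```

Run:
```python
from h import *
rel([.5493,.1832,.268])
```

```text
t 6.08 tcp [0.55   0.1827 0.2486] F [-0.17  0.18 -1.58] gap 0.0213 gf 78.7 j [ 0.18  0.32  0.09  1.34  0.   -0.54]
shift [  0.16   0.82 -19.37] turn [-0.0013  0.0027 -0.0011]
```

Emit:
apply_moves([
  {"xyz": [0,0.4,4],"turn": [-0.001,0.001,0],"grip": 0},
  {"xyz": [0,0.4,8],"turn": [-0.001,0.001,0],"grip": 0},
  {"xyz": [0,0.4,11],"turn": [-0.001,0.001,0],"grip": 0},
  {"xyz": [0,0.4,13],"turn": [-0.001,0.001,0],"grip": 0},
  {"xyz": [0,0.4,13],"turn": [-0.001,0.001,0],"grip": 0},
  {"xyz": [0,0.4,13],"turn": [-0.001,0.001,0],"grip": 0},
])

```text
clock: 6.58
tcp_pos: [0.5496, 0.183, 0.2352]
orientation: [0.001, -0.354, 0.935, 0.0]
wrist_force: [-0.3, 0.4, -1.6]
finger_gap: 0.0212
grip_force: 78.7
```

Run:
```python
from h import *
rel([.5493,.1832,.268])
```

```text
t 6.58 tcp [0.5496 0.183  0.2352] F [-0.3   0.41 -1.56] gap 0.0212 gf 78.7 j [ 0.18  0.32  0.06  1.31  0.   -0.54]
shift [ 3.000e-02  3.500e-01 -3.276e+01] turn [-0.      0.0011 -0.0011]
```

Mouth is at about 0.1825. I'm going on in small steps.

Emit:
apply_moves([
  {"xyz": [0,0,1],"turn": [0,0,0],"grip": 0},
  {"xyz": [0,0,2],"turn": [0,0,0],"grip": 0},
  {"xyz": [0,0,3],"turn": [0,0,0],"grip": 0},
  {"xyz": [0,0,4],"turn": [0,0,0],"grip": 0},
  {"xyz": [0,0,4],"turn": [0,0,0],"grip": 0},
])

```text
clock: 7.0
tcp_pos: [0.5499, 0.183, 0.2323]
orientation: [0.001, -0.354, 0.935, 0.0]
wrist_force: [-2.0, 0.0, 4.2]
finger_gap: 0.0209
grip_force: 79.6
```

Emit:
apply_moves([
  {"xyz": [0,0,1],"turn": [0,0,0],"grip": 0},
  {"xyz": [0,0,2],"turn": [0,0,0],"grip": 0},
  {"xyz": [0,0,3],"turn": [0,0,0],"grip": 0},
  {"xyz": [0,0,3],"turn": [0,0,0],"grip": 0},
])

```text
clock: 7.33
tcp_pos: [0.55, 0.183, 0.2292]
orientation: [0.001, -0.354, 0.935, 0.0]
wrist_force: [-1.2, -0.8, 4.7]
finger_gap: 0.0208
grip_force: 79.7
```

Emit:
apply_moves([
  {"xyz": [0.4,0.3,1],"turn": [0,0,0],"grip": 0},
  {"xyz": [0.4,0.3,2],"turn": [0,0,0],"grip": 0},
  {"xyz": [0.4,0.3,3],"turn": [0,0,0],"grip": 0},
  {"xyz": [0.4,0.3,4],"turn": [0,0,0],"grip": 0},
  {"xyz": [0.4,0.3,4],"turn": [0,0,0],"grip": 0},
])

```text
clock: 7.75
tcp_pos: [0.5499, 0.183, 0.2257]
orientation: [0.002, -0.354, 0.935, -0.0]
wrist_force: [-1.4, -0.6, 6.9]
finger_gap: 0.021
grip_force: 79.8
```

Emit:
apply_moves([
  {"xyz": [0,0,1],"turn": [0,0,0],"grip": 0},
  {"xyz": [0,0,2],"turn": [0,0,0],"grip": 0},
  {"xyz": [0,0,3],"turn": [0,0,0],"grip": 0},
  {"xyz": [0,0,3],"turn": [0,0,0],"grip": 0},
])

```text
clock: 8.08
tcp_pos: [0.5499, 0.1831, 0.2228]
orientation: [0.002, -0.354, 0.935, -0.0]
wrist_force: [-1.2, -0.5, 7.3]
finger_gap: 0.0212
grip_force: 79.9
```

Emit:
apply_moves([
  {"xyz": [0.2,0.2,0.7],"turn": [0,0,0],"grip": 0},
  {"xyz": [0.2,0.2,1.4],"turn": [0,0,0],"grip": 0},
  {"xyz": [0.2,0.2,2],"turn": [0,0,0],"grip": 0},
  {"xyz": [0.2,0.2,2],"turn": [0,0,0],"grip": 0},
])

```text
clock: 8.42
tcp_pos: [0.5499, 0.183, 0.221]
orientation: [0.002, -0.354, 0.935, -0.0]
wrist_force: [-1.2, -0.2, 8.6]
finger_gap: 0.021
grip_force: 80.0
```

Emit:
apply_moves([
  {"xyz": [0,0,0.5],"turn": [0,0,0],"grip": 0},
  {"xyz": [0,0,1],"turn": [0,0,0],"grip": 0},
  {"xyz": [0,0,1],"turn": [0,0,0],"grip": 0},
])

```text
clock: 8.67
tcp_pos: [0.5498, 0.183, 0.22]
orientation: [0.002, -0.354, 0.935, -0.0]
wrist_force: [-1.2, -0.4, 7.6]
finger_gap: 0.0211
grip_force: 80.0
```

Emit:
apply_moves([
  {"xyz": [0,0,0.5],"turn": [0,0,0],"grip": 0},
  {"xyz": [0,0,1],"turn": [0,0,0],"grip": 0},
  {"xyz": [0,0,1],"turn": [0,0,0],"grip": 0},
])

```text
clock: 8.92
tcp_pos: [0.5499, 0.183, 0.219]
orientation: [0.002, -0.354, 0.935, -0.0]
wrist_force: [-1.1, -0.6, 7.6]
finger_gap: 0.021
grip_force: 80.0
```

Emit:
apply_moves([
  {"xyz": [0,0,0.5],"turn": [0,0,0],"grip": 0},
  {"xyz": [0,0,1],"turn": [0,0,0],"grip": 0},
  {"xyz": [0,0,1],"turn": [0,0,0],"grip": 0},
])

```text
clock: 9.17
tcp_pos: [0.5498, 0.183, 0.218]
orientation: [0.002, -0.354, 0.935, -0.0]
wrist_force: [-1.2, -1.0, 8.5]
finger_gap: 0.0214
grip_force: 80.0
```

Emit:
apply_moves([
  {"xyz": [0,0,0.5],"turn": [0,0,0],"grip": 0},
  {"xyz": [0,0,1],"turn": [0,0,0],"grip": 0},
  {"xyz": [0,0,1],"turn": [0,0,0],"grip": 0},
])

```text
clock: 9.42
tcp_pos: [0.5499, 0.183, 0.2175]
orientation: [0.002, -0.354, 0.935, -0.0]
wrist_force: [-1.8, -1.0, 10.8]
finger_gap: 0.0211
grip_force: 80.3
```

Emit:
apply_moves([
  {"xyz": [0,0,0.5],"turn": [0,0,0],"grip": 0},
  {"xyz": [0,0,1],"turn": [0,0,0],"grip": 0},
  {"xyz": [0,0,1],"turn": [0,0,0],"grip": 0},
])

```text
clock: 9.67
tcp_pos: [0.5499, 0.1831, 0.2169]
orientation: [0.003, -0.354, 0.935, -0.0]
wrist_force: [-2.5, -0.6, 12.3]
finger_gap: 0.0213
grip_force: 80.6
```

Emit:
apply_moves([
  {"xyz": [0,0,0.5],"turn": [0,0,0],"grip": 0},
  {"xyz": [0,0,1],"turn": [0,0,0],"grip": 0},
  {"xyz": [0,0,1],"turn": [0,0,0],"grip": 0},
])

```text
clock: 9.92
tcp_pos: [0.55, 0.1831, 0.2164]
orientation: [0.003, -0.354, 0.935, -0.0]
wrist_force: [-2.7, -0.9, 15.5]
finger_gap: 0.0211
grip_force: 81.0
```

Run:
```python
from h import *
for _ in range(4):
    d=look('scene'); rel([.5493,.1832,.268])
```

```text
t 9.97 tcp [0.55   0.1831 0.2165] F [-3.55 -1.28 15.64] gap 0.0213 gf 81.0 j [ 0.18  0.32  0.02  1.26  0.   -0.54]
shift [  0.14   0.38 -51.52] turn [-0.0028  0.0053 -0.0011]
t 10.02 tcp [0.5499 0.1831 0.2165] F [-3.29 -0.56 15.39] gap 0.0215 gf 81.0 j [ 0.18  0.32  0.02  1.26  0.   -0.54]
shift [  0.12   0.38 -51.53] turn [-0.0028  0.0053 -0.0012]
t 10.07 tcp [0.55   0.1831 0.2165] F [-2.82 -1.17 15.29] gap 0.0213 gf 81.0 j [ 0.18  0.32  0.02  1.26  0.   -0.54]
shift [  0.14   0.39 -51.5 ] turn [-0.0029  0.0054 -0.0011]
t 10.12 tcp [0.55   0.1831 0.2165] F [-3.06  0.12 14.8 ] gap 0.0212 gf 81.0 j [ 0.18  0.32  0.02  1.26  0.   -0.54]
shift [  0.13   0.38 -51.51] turn [-0.0028  0.0053 -0.0011]
```

Emit:
apply_moves([
  {"xyz": [0,0,0.4],"turn": [0,0,0],"grip": 0},
  {"xyz": [0,0,0.8],"turn": [0,0,0],"grip": 0},
  {"xyz": [0,0,0.8],"turn": [0,0,0],"grip": 0},
  {"xyz": [0,0,0.8],"turn": [0,0,0],"grip": 0},
  {"xyz": [0,0,0.8],"turn": [0,0,0],"grip": 0},
  {"xyz": [0,0,0.8],"turn": [0,0,0],"grip": 0},
  {"xyz": [0,0,0.8],"turn": [0,0,0],"grip": 0},
  {"xyz": [0,0,0.8],"turn": [0,0,0],"grip": 0},
  {"xyz": [0,0,0.8],"turn": [0,0,0],"grip": 0},
  {"xyz": [0,0,0.8],"turn": [0,0,0],"grip": 0},
  {"xyz": [0,0,0.8],"turn": [0,0,0],"grip": 0},
  {"xyz": [0,0,0.8],"turn": [0,0,0],"grip": 0},
])

```text
clock: 11.12
tcp_pos: [0.55, 0.1831, 0.2161]
orientation: [0.003, -0.354, 0.935, -0.0]
wrist_force: [-3.7, -1.5, 17.0]
finger_gap: 0.0208
grip_force: 81.3
```

Run:
```python
from h import *
a=look('scene')['color'];rel([.5493,.1832,.268])
cv2.imwrite('pics/c4.png',cv2.resize(a[75:175,240:370],(780,600)))
```

```text
t 11.17 tcp [0.55   0.1831 0.2161] F [-3.3  -1.4  15.35] gap 0.0209 gf 81.3 j [ 0.18  0.32  0.02  1.26  0.   -0.54]
shift [  0.13   0.37 -51.94] turn [-0.003   0.0056 -0.0011]
```

View pics/c4.png

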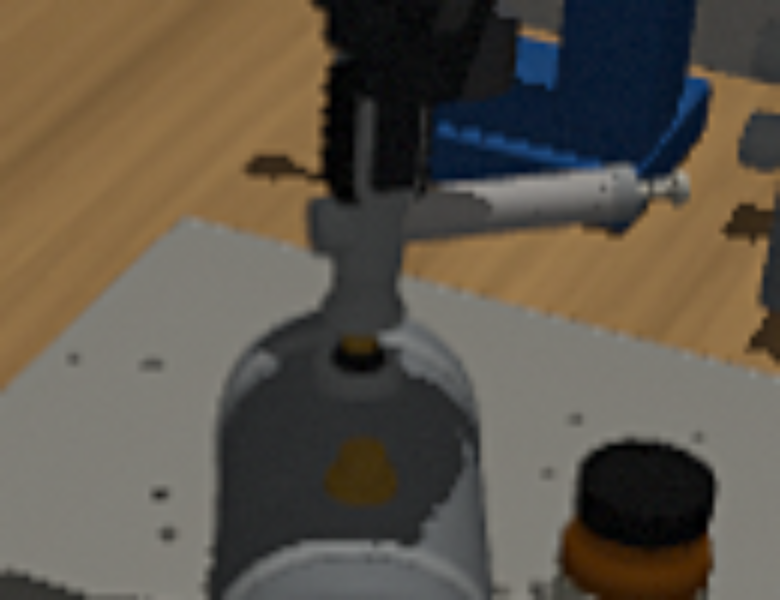

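The chuck is down over the stem and the white rod is out at (640-690,188). The force has been steady at about 18 N net for over a second, so I'm withdrawing.

Emit:
apply_moves([
  {"xyz": [0,0,0],"turn": [0,0,0],"grip": 0},
  {"xyz": [0,0,-2],"turn": [0,0,0],"grip": 0},
  {"xyz": [0,0,-5],"turn": [0,0,0],"grip": 0},
  {"xyz": [0,0,-10],"turn": [0,0,0],"grip": 0},
  {"xyz": [0,0,-16],"turn": [0,0,0],"grip": 0},
  {"xyz": [0,0,-22],"turn": [0,0,0],"grip": 0},
  {"xyz": [0,0,-30],"turn": [0,0,0],"grip": 0},
  {"xyz": [0,0,-40],"turn": [0,0,0],"grip": 0},
  {"xyz": [0,0,-50],"turn": [0,0,0],"grip": 0},
  {"xyz": [0,0,-56],"turn": [0,0,0],"grip": 0},
  {"xyz": [0,0,-56],"turn": [0,0,0],"grip": 0},
])

```text
clock: 12.08
tcp_pos: [0.5497, 0.1831, 0.2706]
orientation: [0.002, -0.354, 0.935, -0.0]
wrist_force: [-0.2, 0.3, -1.5]
finger_gap: 0.0212
grip_force: 79.0
```

Run:
```python
from h import *
rel([.5389,-.1542,.268])
```

```text
t 12.08 tcp [0.5497 0.1831 0.2706] F [-0.15  0.31 -1.51] gap 0.0212 gf 79.0 j [ 0.18  0.31  0.14  1.39  0.   -0.54]
shift [ 231.37 -245.69    2.11] turn [-0.0017  0.0039 -0.0011]
```

Emit:
apply_moves([
  {"xyz": [20,-22,0],"turn": [0,0,0],"grip": 0},
  {"xyz": [45,-48,0],"turn": [0,0,0],"grip": 0},
  {"xyz": [72,-77,0],"turn": [0,0,0],"grip": 0},
  {"xyz": [100,-107,0],"turn": [0,0,0],"grip": 0},
  {"xyz": [128,-137,0],"turn": [0,0,0],"grip": 0},
  {"xyz": [156,-166,0],"turn": [0,0,0],"grip": 0},
  {"xyz": [183,-195,0],"turn": [0,0,0],"grip": 0},
  {"xyz": [205,-219,0],"turn": [0,0,0],"grip": 0},
  {"xyz": [222,-237,0],"turn": [-0.001,0.003,-0.001],"grip": 0},
  {"xyz": [231.4,-245.7,1],"turn": [-0.001,0.003,-0.001],"grip": 0},
  {"xyz": [231.4,-245.7,1],"turn": [-0.001,0.003,-0.001],"grip": 0},
  {"xyz": [231.4,-245.7,1],"turn": [-0.001,0.003,-0.001],"grip": 0},
])

```text
clock: 13.08
tcp_pos: [0.5377, -0.1545, 0.2669]
orientation: [-0.001, -0.354, 0.935, 0.001]
wrist_force: [0.6, 0.3, -2.3]
finger_gap: 0.0212
grip_force: 78.9
```

Run:
```python
from h import *
rel([.5389,-.1542,.112])
```

```text
t 13.08 tcp [ 0.5377 -0.1545  0.2669] F [ 0.6   0.26 -2.33] gap 0.0212 gf 78.9 j [-0.42  0.28  0.08  1.38 -0.   -1.15]
shift [ -1.33  -0.87 154.85] turn [ 0.0021 -0.0015 -0.0015]
```

Emit:
apply_moves([
  {"xyz": [-1,-0.6,20],"turn": [0.001,-0.001,-0.001],"grip": 0},
  {"xyz": [-1,-0.6,50],"turn": [0.001,-0.001,-0.001],"grip": 0},
  {"xyz": [-1,-0.6,80],"turn": [0.001,-0.001,-0.001],"grip": 0},
  {"xyz": [-1,-0.6,110],"turn": [0.001,-0.001,-0.001],"grip": 0},
  {"xyz": [-1,-0.6,130],"turn": [0.001,-0.001,-0.001],"grip": 0},
  {"xyz": [-1,-0.6,141],"turn": [0.001,-0.001,-0.001],"grip": 0},
  {"xyz": [-1,-0.6,141],"turn": [0.001,-0.001,-0.001],"grip": 0},
  {"xyz": [-1,-0.6,141],"turn": [0.001,-0.001,-0.001],"grip": 0},
  {"xyz": [-1,-0.6,141],"turn": [0.001,-0.001,-0.001],"grip": 0},
])

```text
clock: 13.83
tcp_pos: [0.5397, -0.1535, 0.1275]
orientation: [0.0, -0.355, 0.935, -0.001]
wrist_force: [0.1, -0.0, -1.9]
finger_gap: 0.021
grip_force: 78.9
```

Run:
```python
from h import *
rel([.5389,-.1542,.097])
a=look('scene')['color'];cv2.imwrite('pics/c5.png',cv2.resize(a[180:310,150:310],None,fx=4.6,fy=4.6))
```

```text
t 13.83 tcp [ 0.5397 -0.1535  0.1275] F [ 0.08 -0.03 -1.87] gap 0.021 gf 78.9 j [-0.42  0.34 -0.18  1.05 -0.   -1.15]
shift [ 1.1   0.1  30.55] turn [-0.0016  0.0003  0.0024]
```

View pics/c5.png

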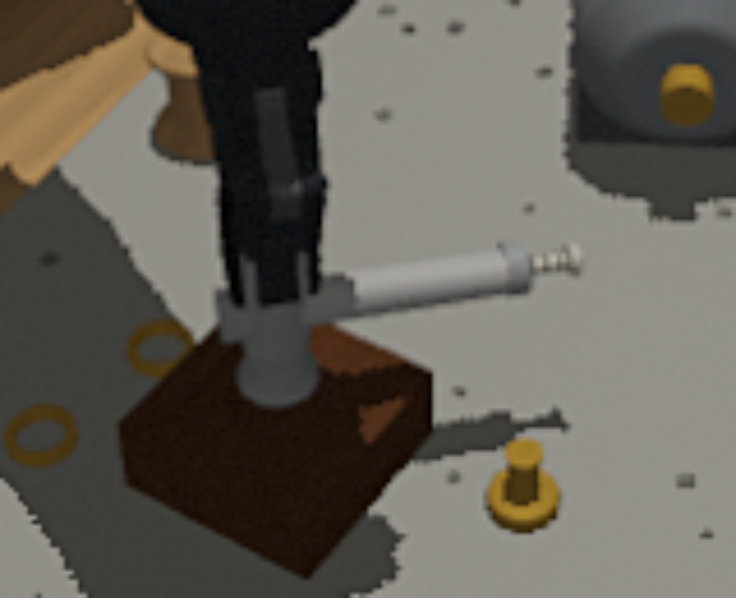

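The rod is out at (555,260), and the chuck mouth at (278,385) sits over the middle of the rest. I'm lowering with the small correction.

Emit:
apply_moves([
  {"xyz": [0.9,0,3],"turn": [-0.001,0,0.001],"grip": 0},
  {"xyz": [0.9,0,7],"turn": [-0.001,0,0.001],"grip": 0},
  {"xyz": [0.9,0,11],"turn": [-0.001,0,0.001],"grip": 0},
  {"xyz": [0.9,0,14],"turn": [-0.001,0,0.001],"grip": 0},
  {"xyz": [0.9,0,17],"turn": [-0.001,0,0.001],"grip": 0},
  {"xyz": [0.9,0,17],"turn": [-0.001,0,0.001],"grip": 0},
])

```text
clock: 14.38
tcp_pos: [0.5377, -0.1547, 0.1084]
orientation: [-0.001, -0.354, 0.935, 0.001]
wrist_force: [-0.0, -0.5, -1.7]
finger_gap: 0.0209
grip_force: 78.9
```

Run:
```python
from h import *
rel([.5389,-.1542,.097])
```

```text
t 14.38 tcp [ 0.5377 -0.1547  0.1084] F [-0.02 -0.5  -1.71] gap 0.0209 gf 78.9 j [-0.42  0.35 -0.21  1.01 -0.   -1.15]
shift [-1.28 -0.45 11.44] turn [ 0.0021 -0.0012 -0.0003]
```

Emit:
apply_moves([
  {"xyz": [-0.7,-0.2,3],"turn": [0.001,-0.001,0],"grip": 0},
  {"xyz": [-0.7,-0.2,6],"turn": [0.001,-0.001,0],"grip": 0},
  {"xyz": [-0.7,-0.2,9],"turn": [0.001,-0.001,0],"grip": 0},
  {"xyz": [-0.7,-0.2,10],"turn": [0.001,-0.001,0],"grip": 0},
  {"xyz": [-0.7,-0.2,10.5],"turn": [0.001,-0.001,0],"grip": 0},
  {"xyz": [-0.7,-0.2,10.5],"turn": [0.001,-0.001,0],"grip": 0},
  {"xyz": [-0.7,-0.2,10.5],"turn": [0.001,-0.001,0],"grip": 0},
])

```text
clock: 14.97
tcp_pos: [0.5389, -0.1546, 0.0989]
orientation: [0.0, -0.354, 0.935, -0.0]
wrist_force: [-0.3, 0.1, -3.1]
finger_gap: 0.021
grip_force: 78.9
```

Emit:
apply_moves([
  {"xyz": [0,0,0.5],"turn": [0,0,0],"grip": 0},
  {"xyz": [0,0,1],"turn": [0,0,0],"grip": 0},
  {"xyz": [0,0,1],"turn": [0,0,0],"grip": 0},
])

```text
clock: 15.22
tcp_pos: [0.5389, -0.1545, 0.0978]
orientation: [0.0, -0.354, 0.935, -0.0]
wrist_force: [0.3, -0.3, -1.4]
finger_gap: 0.0211
grip_force: 78.9
```

Emit:
apply_moves([
  {"xyz": [0,0,0.5],"turn": [0,0,0],"grip": 0},
  {"xyz": [0,0,1],"turn": [0,0,0],"grip": 0},
  {"xyz": [0,0,1],"turn": [0,0,0],"grip": 0},
])

```text
clock: 15.47
tcp_pos: [0.5389, -0.1546, 0.0969]
orientation: [0.0, -0.354, 0.935, -0.0]
wrist_force: [-0.6, 0.8, -0.3]
finger_gap: 0.0213
grip_force: 78.9
```

Emit:
apply_moves([
  {"xyz": [0,0,0.4],"turn": [0,0,0],"grip": 0},
  {"xyz": [0,0,0.4],"turn": [0,0,0],"grip": 0},
])

```text
clock: 15.63
tcp_pos: [0.539, -0.1546, 0.0968]
orientation: [0.0, -0.354, 0.935, -0.0]
wrist_force: [-0.2, 0.1, -0.1]
finger_gap: 0.0212
grip_force: 79.5
```

On the floor now: the height matches the pick height and the weight has come off. Releasing.

Emit:
apply_moves([
  {"xyz": [0,0,0],"turn": [0,0,0],"grip": 0.26},
  {"xyz": [0,0,0],"turn": [0,0,0],"grip": 0.32},
  {"xyz": [0,0,0],"turn": [0,0,0],"grip": 0.45},
  {"xyz": [0,0,0],"turn": [0,0,0],"grip": 0.7},
  {"xyz": [0,0,0],"turn": [0,0,0],"grip": 1},
  {"xyz": [0,0,0],"turn": [0,0,0],"grip": 1},
  {"xyz": [0,0,0],"turn": [0,0,0],"grip": 1},
  {"xyz": [0,0,0],"turn": [0,0,0],"grip": 1},
  {"xyz": [0,0,0],"turn": [0,0,0],"grip": 1},
], force=20)

```text
clock: 16.38
tcp_pos: [0.5389, -0.1545, 0.0964]
orientation: [0.0, -0.354, 0.935, -0.0]
wrist_force: [0.1, 0.6, 0.5]
finger_gap: 0.0855
grip_force: 0.0
```

Emit:
apply_moves([
  {"xyz": [0,0,-10],"turn": [0,0,0],"grip": 1},
  {"xyz": [0,0,-30],"turn": [0,0,0],"grip": 1},
  {"xyz": [0,0,-60],"turn": [0,0,0],"grip": 1},
  {"xyz": [0,0,-90],"turn": [0,0,0],"grip": 1},
  {"xyz": [0,0,-120],"turn": [0,0,0],"grip": 1},
  {"xyz": [0,0,-150],"turn": [0,0,0],"grip": 1},
  {"xyz": [0,0,-150],"turn": [0,0,0],"grip": 1},
  {"xyz": [0,0,-150],"turn": [0,0,0],"grip": 1},
])

```text
clock: 17.05
tcp_pos: [0.5401, -0.1551, 0.2494]
orientation: [0.002, -0.354, 0.935, -0.002]
wrist_force: [-0.5, -0.4, -0.9]
finger_gap: 0.0854
grip_force: 0.0
```

Run:
```python
from h import *
d=look('scene');a=d['color'];cv2.imwrite('pics/c6.png',cv2.resize(a[180:310,150:310],None,fx=4.6,fy=4.6))
C=cloud(d);h=C[...,2];X,Y=C[...,0],C[...,1]
P=C[(abs(X-.535)<.04)&(abs(Y+.15)<.04)&(h>.133)&(h<.140)];print(len(P),P.mean(0),cv2.minAreaRect((P[:,:2]*1000).astype(np.float32)))
rel([.5389,-.1542,.097])
```

```text
192 [ 0.54075802 -0.15523618  0.135479  ] ((540.0402221679688, -153.92967224121094), (31.350191116333008, 23.87567138671875), 41.8260498046875)
t 17.1 tcp [ 0.5392 -0.1547  0.2474] F [-0.58 -0.36 -0.26] gap 0.0849 gf 0.0 j [-0.42  0.28  0.04  1.33  0.   -1.15]
shift [3.0000e-02 8.5000e-01 1.5045e+02] turn [-0.002   0.0012 -0.0001]
```

View pics/c6.png

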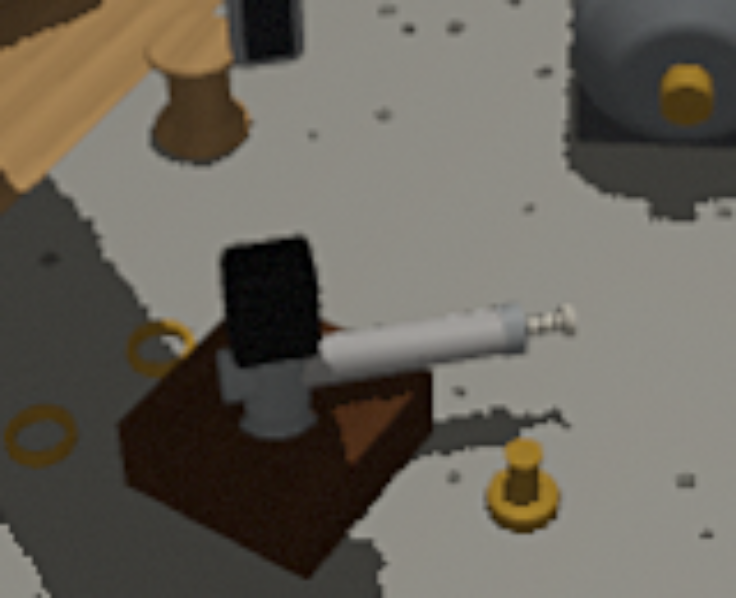

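The gauge stands upright in its socket at its original place and height. The rod is out at (550,320), and the rings and stud have not moved.

```bash
python3 -c "
from workcell import ticket
print(ticket.hand_in())"
```

```text
the job is handed in; nothing more can be done
None
```

The job is handed in at about 17 s on the robot clock: the chuck was pressed home on the valve at about 18 N for over a second, and the gauge is back upright in its rest with the rod out; the hand-in gave no verdict.

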